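# Sweep flange caps off the chamber into the bin

## Task

Three orange flange caps have been left on top of the steel vacuum chamber. Sweep them with your fingertips along the top and over its edge so that all three drop into the blue bin; push them only, do not pick up, carry or fling them, and let none fall into the grey bin. Leave the glass vial standing untouched where it is on the chamber, and do not disturb the bottle and the wrench on the bench.

Things in the scene. Friction and masses are not known exactly. Their poses are not given: they have to be found in the camera images.
- chamber: low stainless-steel vacuum chamber, fixed to the bench; its flat, smooth, rimless top is 240 (own x) x 300 (own y), 80 above the bench. Origin: centre of its underside, z up. A bolted flange (diameter 70) sticks 15 out of its -x face below the top; behind its +x face a 70 deep grey shelf, 60 high, carries a small black-knobbed valve on the centre line (156 from the origin along +x), whose top is 38 above the chamber's top
- blue_bin: blue plastic bin, empty, open on top, fixed to the bench: 250 (own x) x 130 (own y) outside, 65 high, walls and floor 3 thick. Origin: centre of its underside, z up. One of the two bins stands along the chamber's +y side and the other along its -y side (either way round), parallel to it, 2 from the chamber, centre 217 from the chamber's centre along chamber y and within 10 of it along chamber x; its rim is 15 below the chamber's top
- grey_bin: grey plastic bin with two copper gaskets on its floor, open on top, fixed to the bench: 250 (own x) x 130 (own y) outside, 65 high, walls and floor 3 thick. Origin: centre of its underside, z up. One of the two bins stands along the chamber's +y side and the other along its -y side (either way round), parallel to it, 2 from the chamber, centre 217 from the chamber's centre along chamber y and within 10 of it along chamber x; its rim is 15 below the chamber's top
- cap_a: orange plastic protective flange cap, a solid loose disc, diameter 32, height 14, about 20 g; starts flat on the chamber's top. Origin: centre of its underside (yaw means nothing). At the start the three caps and the vial stand in four different lanes running along the chamber's y, neighbours' centres at least 40 apart across the lanes (chamber x), within 80 of the middle along them
- cap_b: orange plastic protective flange cap, a solid loose disc, diameter 32, height 14, about 20 g; starts flat on the chamber's top. Origin: centre of its underside (yaw means nothing). At the start the three caps and the vial stand in four different lanes running along the chamber's y, neighbours' centres at least 40 apart across the lanes (chamber x), within 80 of the middle along them
- cap_c: orange plastic protective flange cap, a solid loose disc, diameter 32, height 14, about 20 g; starts flat on the chamber's top. Origin: centre of its underside (yaw means nothing). At the start the three caps and the vial stand in four different lanes running along the chamber's y, neighbours' centres at least 40 apart across the lanes (chamber x), within 80 of the middle along them
- vial: small amber glass vial with white cap standing loose on the chamber's top, diameter 22, height 45, 30 g; not to be moved. Origin: centre of its underside
- bottle: amber reagent bottle with red cap standing loose on the bench to the robot's left, diameter 70, height 150; not to be moved. Origin: centre of its underside
- wrench: steel wrench lying loose on the bench to the robot's right, about 180 long along its own x, under 20 high; not to be moved. Origin: middle of its underside

How it is judged:
At the end, for the whole second after the job is handed in: All three caps are inside the blue bin, below its rim (origin within 122 mm along and 62 mm across of the bin's centre, lower than 55 mm above the bench), and the vial stands upright within 15 mm of where it was (x of cap_a in the frame of blue_bin between -0.122 and 0.122 m and y of cap_a in the frame of blue_bin between -0.062 and 0.062 m and height (world z) of each of cap_a, cap_b, cap_c below 0.055 m and x of cap_b in the frame of blue_bin between -0.122 and 0.122 m and y of cap_b in the frame of blue_bin between -0.062 and 0.062 m and x of cap_c in the frame of blue_bin between -0.122 and 0.122 m and y of cap_c in the frame of blue_bin between -0.062 and 0.062 m and distance of vial from where it was at the start of the episode below 0.015 m and angle between vial's own z axis and vertical below 0.2 rad); the robot touches nothing.
It fails at once if a cap is lifted off the chamber's top (its underside more than 20 mm above it) (height (world z) of any of cap_a, cap_b, cap_c above 0.1 m).
It fails at once if a cap is carried or flung through the air beyond the chamber's edge instead of dropping over it ((height (world z) of cap_a above 0.065 m and (y of cap_a in the frame of chamber above 0.2 m or y of cap_a in the frame of chamber below -0.2 m)) or (height (world z) of cap_b above 0.065 m and (y of cap_b in the frame of chamber above 0.2 m or y of cap_b in the frame of chamber below -0.2 m)) or (height (world z) of cap_c above 0.065 m and (y of cap_c in the frame of chamber above 0.2 m or y of cap_c in the frame of chamber below -0.2 m))).
It fails at once if a cap falls into the grey bin ((height (world z) of cap_a below 0.05 m and x of cap_a in the frame of grey_bin between -0.125 and 0.125 m and y of cap_a in the frame of grey_bin between -0.065 and 0.065 m) or (height (world z) of cap_b below 0.05 m and x of cap_b in the frame of grey_bin between -0.125 and 0.125 m and y of cap_b in the frame of grey_bin between -0.065 and 0.065 m) or (height (world z) of cap_c below 0.05 m and x of cap_c in the frame of grey_bin between -0.125 and 0.125 m and y of cap_c in the frame of grey_bin between -0.065 and 0.065 m)).
It fails at once if the vial is shifted by more than 15 mm or knocked over (distance of vial from where it was at the start of the episode above 0.015 m or angle between vial's own z axis and vertical above 0.3 rad).
It fails at once if the bottle or the wrench is shifted by more than 20 mm (distance of any of bottle, wrench from where it was at the start of the episode above 0.02 m).
It also fails if it takes over 58 s, if anything falls off the work surface, if the arm or the gripper's body presses on something with over 40 N, if the wrist force passes 120 N, or if a joint passes its speed limit or range.

## Robot

A 7-joint arm with a two-finger parallel gripper is mounted at the origin on the work surface. World frame = base frame: x ahead of the robot, y to its left, z up, the work surface at z = 0. Lengths are in m, angles in rad, forces in N, time in s.
With the tool pointing down it reaches from about 0.425 to 0.95 m from the base axis. Payload 16.7 kg.
Tool frame: the origin (TCP) lies midway between the tips of the shut fingers; the grasp point (between the pads) lies 19 mm behind it; z points along the fingers, y is the line along which they close (so a half turn about z gives the same grasp; the last joint's range is limited). The gripper opens to 94 mm and grips with 3 to 60 N. Pads are 16 mm wide; open, the fingers measure 119 mm over their backs; the gripper's body (75 mm by 177 mm) begins 78 mm behind the grasp point.
Start: joints at [-1.345, 0.426, 0.074, 1.606, -0.034, 1.111, -0.067], TCP at [0.248, 0.628, 0.205] pointing down, gripper open.
Joint ranges: [-2.85, 2.85], [-0.5, 2.14], [-1.23, 1.37], [0.21, 2.46], [-1.02, 4.16], [0.16, 2.05], [-2.73, 2.73]. Speed limits (rad/s): [1.89, 1.89, 2.39, 2.39, 3.01, 3.01, 3.01].

## Interface

Orientations are given as a unit quaternion [x, y, z, w].
In Python, from rig import * gives the robot as it stands. The module is installed in compiled form; this text tells all that it offers.
- The arm moves only by the shell command python3 -m crank 'ROWS' [FORCE]. ROWS is a JSON object of lists of equal length, an entry for each row: "delta_rot": the turn, a rotation vector about the tool's x, y, z in degrees, a list of three; "slide": the shift along the tool's x, y, z in mm, a list of three; "fingers": the opening, from -1 (shut) to 1 (fully open). In form: {"delta_rot": [[wx, wy, wz], ...], "slide": [[tx, ty, tz], ...], "fingers": [fingers, ...]}. A call has 1 to 10 rows; each row shifts and turns the commanded pose from where the row before left it, along the tool's axes as they then stand; what a row does not reach is not made up. A row lasts 1/12 s, in which the tool goes at most 41.7 mm and 7.16 degrees, less where a joint would pass 70% of its speed; a pose out of reach is approached as far as the arm can. A call is refused whole if a number of a shift passes 41.7 or a number of a turn 7.16, either way. A call with a gripper value outside its range is refused whole. The fingers move at their own pace and stop on an object; FORCE is the grip in N (left out, the last holds). Time passes only in rows, so rows that do not move let the fingers close. It gives the time, the measured TCP pose, the force, the opening and the grip force at its end, in the units of the state.
- get_state(): the state, without advancing time (a new reading comes with each control period).
- camera(name): name is "scene" or "top" or "wrist"; returns a dict with "pixels" (400x640x3 uint8, red, green, blue), "depth" (400x640 float32, m along the optical axis (not along the pixel's ray), 0 where there is no reading), "K" (3x3 intrinsics, pixels), "dist" ([k1, k2, p1, p2, k3] as OpenCV has them; the pictures are not rectified), "R" (3x3) and "t" (3): a world point X has camera coordinates R X + t; the wrist camera has in their place "mount" (4x4, takes a point from camera to tool coordinates, whose origin is the TCP and whose axes are the flange's). Camera axes: x right, y down, z forward; pixel columns grow to the right and rows downward; lengths in m; the calibration is good to about 2 mm. A picture is of the moment at which its call begins: read the wrist's pose just before it.
- hand_in(): hands the job in; it is judged then, once.
Trained networks look in a picture, given as the dict that the camera call returned (one of the last four; its "shot" number tells which), for a name from the list of things; names that differ only in an ending like _2 or _b are one class to them, and where a whole thing is asked for, a point or a joint stands for the part that bears it (a point fixed in the world has none). Each returns a list of dicts, best first, with "conf" (0 to 1); they miss things now and then, are a little off and sometimes report something else, mostly with a low value. They report only what shows in the picture. A call takes as long as a camera call.
- boxes_of(label, picture): "bbox" ([left, top, right, bottom] in pixels, round what is visible of it).
The state is a dict: "clock": time; "joint_pos": joint angles; "dq": joint speeds; "joint_torque": joint torques, N m; "eef_pos": TCP position; "eef_rot": TCP orientation; "wrist_force": force on the tool from outside, world axes, zero at the start; "torque": the same for the moment, N m; "grip_width": finger opening in m; "finger_force": force on a finger pad.
Only numpy, scipy, OpenCV 4.12 (cv2) and the standard library are available. Lean on these libraries where they do the work, as an engineer would, in place of code of your own. Each camera call takes 0.05 s, during which the arm holds its last target. There are 200 camera calls.

## Working session

There is one attempt and no reset: what is moved stays moved. The work goes in short steps, Python scripts to look and compute and a shell command to move; the robot and the scene stay as the last step left them, time stands still between calls to the robot, and variables do not carry over. Pictures are saved under pics/ and viewed, at most 10 in all, crops included, and the job is handed in when it is done.

```bash
mkdir -p pics; python3 - <<'E'
from rig import *
import cv2,numpy as np
s=get_state();print(s['clock'],s['eef_pos'],s['eef_rot'],s['grip_width'],s['wrist_force'])
for n in ['top','scene']:
    c=camera(n);cv2.imwrite(f'pics/{n}0.png',c['pixels'][:,:,::-1]);print(n,c['K'],c['t'],c['R'],c['dist'])
    np.savez(f'{n}0.npz',**{k:c[k] for k in('pixels','depth','K','dist','R','t')})
    for l in ['chamber','blue_bin','grey_bin','cap_a','vial','bottle','wrench']:
        print(l,[(np.round(b['bbox']).tolist(),round(b['conf'],2)) for b in boxes_of(l,c)][:4])
E
```

```text
0.0 [0.24758185 0.62749285 0.20478256] [ 1.86797060e-01  9.82398314e-01 -6.36570897e-04 -7.70786397e-05] 0.09380884966989023 [-0.21565032 -0.53989895  0.20766928]
top [[374.42889797   0.         325.62452095]
 [  0.         374.42889797 201.31810335]
 [  0.           0.           1.        ]] [0.02294678 0.55772788 1.3684524 ] [[-0.01414711 -0.99989508 -0.00311297]
 [-0.99277544  0.01441723 -0.11911789]
 [ 0.11915027  0.00140531 -0.99287524]] [-0.06870896  0.          0.          0.          0.        ]
chamber [([296.0, 149.0, 390.0, 243.0], 0.55)]
blue_bin []
grey_bin [([264.0, 178.0, 308.0, 250.0], 0.79)]
cap_a [([330.0, 224.0, 342.0, 236.0], 0.55), ([356.0, 193.0, 366.0, 199.0], 0.39)]
vial []
bottle [([184.0, 192.0, 212.0, 216.0], 0.89), ([331.0, 224.0, 340.0, 238.0], 0.74), ([354.0, 173.0, 355.0, 182.0], 0.44)]
wrench [([452.0, 188.0, 485.0, 223.0], 0.74)]
scene [[477.01471195   0.         322.26488068]
 [  0.         477.01471195 203.81877099]
 [  0.           0.           1.        ]] [-0.38342836 -0.20017549  1.80263595] [[ 0.67575126  0.73704215  0.01136237]
 [ 0.49518162 -0.44247716 -0.74766913]
 [-0.54603607  0.5108648  -0.66397422]] [-0.04146369  0.          0.          0.          0.        ]
chamber [([243.0, 178.0, 385.0, 293.0], 0.64)]
blue_bin [([208.0, 225.0, 304.0, 313.0], 0.77)]
grey_bin [([306.0, 162.0, 392.0, 215.0], 0.74), ([317.0, 221.0, 325.0, 238.0], 0.53)]
cap_a [([289.0, 224.0, 302.0, 236.0], 0.49)]
vial []
bottle [([412.0, 127.0, 434.0, 170.0], 0.8)]
wrench [([133.0, 312.0, 200.0, 334.0], 0.78)]
```

```bash
python3 - <<'E'
import cv2
a=cv2.imread('pics/top0.png')[120:280,230:430];cv2.imwrite('pics/topc.png',cv2.resize(a,None,fx=3.75,fy=3.75,interpolation=cv2.INTER_CUBIC))
a=cv2.imread('pics/scene0.png')[140:330,190:410];cv2.imwrite('pics/scenec.png',cv2.resize(a,None,fx=3,fy=3,interpolation=cv2.INTER_CUBIC))
E
```

```text
(no output)
```

View pics/topc.png

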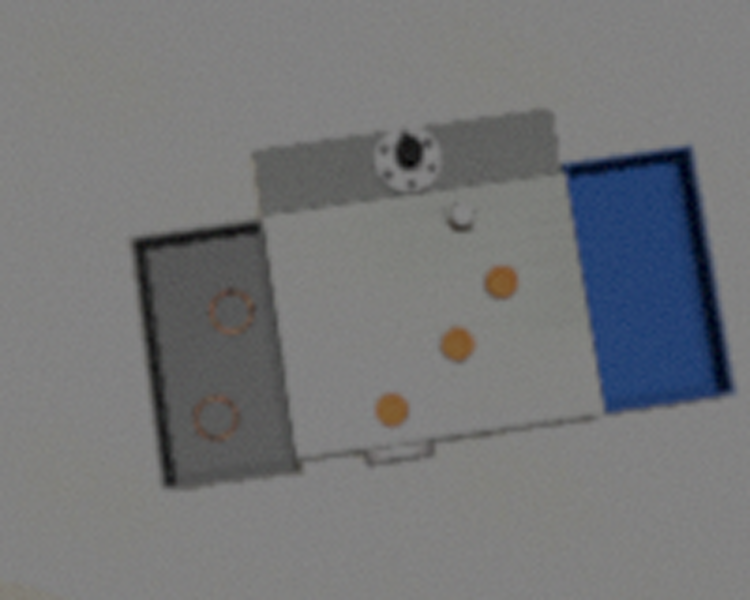

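View pics/scenec.png

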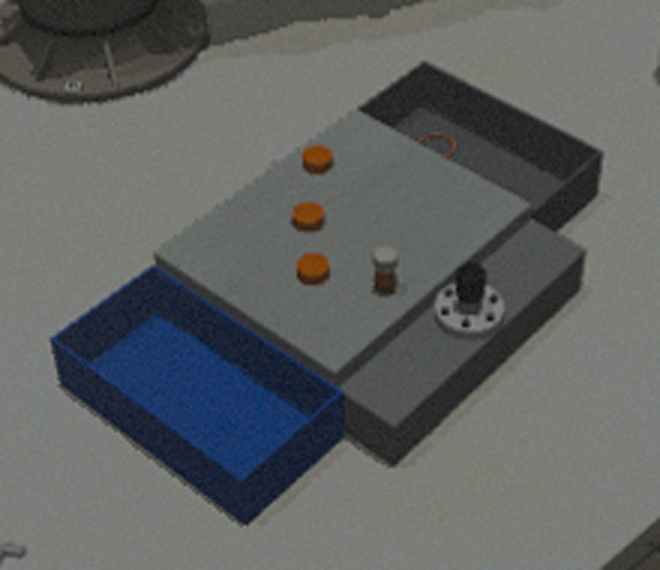

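The top view shows caps at crop px (501,282), (457,344), (391,410), the vial at (461,215), with the blue bin on the right (chamber -y) and grey on the left. Next I compute metric poses.

```bash
cat > h.py <<'E'
import cv2,numpy as np
def toplane(c,uv,z):
    p=cv2.undistortPoints(np.array(uv,float).reshape(-1,1,2),c['K'],c['dist']).reshape(-1,2)
    R,t=c['R'],c['t'];C=-R.T@t
    d=np.c_[p,np.ones(len(p))]@R
    return C+d*((z-C[2])/d[:,2])[:,None]
def orange(c,lo=25):
    h=cv2.cvtColor(np.ascontiguousarray(c['pixels']),cv2.COLOR_RGB2HSV)
    m=cv2.inRange(h,(5,120,60),(20,255,255))
    n,_,st,ce=cv2.connectedComponentsWithStats(m)
    return [(ce[i],st[i,4]) for i in range(1,n) if st[i,4]>=lo]
E
python3 - <<'E'
from h import *
T=np.load('top0.npz');S=np.load('scene0.npz')
np.set_printoptions(precision=4,suppress=True)
cr=np.array([(262,213),(562,173),(603,413),(298,460)])/3.75+[230,120]-0.4
W=toplane(T,cr,.08);print(W)
ex=(W[0]-W[3]+W[1]-W[2])[:2]; ey=(W[0]-W[1]+W[3]-W[2])[:2]
print([np.linalg.norm(W[i]-W[i-1]) for i in range(4)])
a=np.arctan2(ex[1],ex[0]);b=np.arctan2(ey[1],ey[0])-np.pi/2;print(a,b)
th=(a*240+b*300)/540;o=W[:,:2].mean(0)
print('yaw',np.degrees(th),'o',o)
R=np.array([[np.cos(th),-np.sin(th)],[np.sin(th),np.cos(th)]])
def loc(p):return (p[:,:2]-o)@R
for n,c in(('top',T),('scene',S)):
    oo=orange(c);print(n,oo);P=toplane(c,[x[0] for x in oo],.091 if n=='scene' else .093);print(P,loc(P)*1000)
v=toplane(T,np.array([(461,213)])/3.75+[230,120]-.4,.125);print('vial top',v,loc(v)*1000)
v=toplane(S,np.array([(386,253)])/3+[190,140]-.4,.125);print('vial scene',v,loc(v)*1000)
v=toplane(T,np.array([(409,150)])/3.75+[230,120]-.4,.118);print('valve',loc(v)*1000)
np.savez('pose.npz',o=o,R=R,th=th)
E
```

```text
[[ 0.6454  0.1091  0.08  ]
 [ 0.6809 -0.1843  0.08  ]
 [ 0.4462 -0.2164  0.08  ]
 [ 0.4058  0.0762  0.08  ]]
[np.float64(0.24183585713690262), np.float64(0.29556366700094927), np.float64(0.23687480669427755), np.float64(0.29529808270551805)]
0.13602275601696723 0.12884053791294314
yaw 7.56491273478604 o [ 0.5446 -0.0539]
top [(array([363.1818, 194.8182]), np.int32(44)), (array([195.5286, 205.9143]), np.int32(70)), (array([351.6667, 211.3333]), np.int32(45)), (array([334.1163, 228.8837]), np.int32(43)), (array([613.706 , 340.6971]), np.int32(5837))]
[[ 0.5724 -0.1204  0.093 ]
 [ 0.5409  0.485   0.093 ]
 [ 0.5135 -0.0777  0.093 ]
 [ 0.4518 -0.0139  0.093 ]
 [ 0.028  -1.0199  0.093 ]] [[  18.8131  -69.5922]
 [  67.3365  534.6993]
 [ -33.9907  -19.4834]
 [ -86.7573   51.8285]
 [-639.272  -889.5938]]
scene [(array([422.375 , 143.0238]), np.int32(168)), (array([295.1528, 192.5278]), np.int32(72)), (array([292.241 , 211.6988]), np.int32(83)), (array([293.8202, 228.9663]), np.int32(89))]
[[ 0.5498  0.4992  0.091 ]
 [ 0.4573 -0.015   0.091 ]
 [ 0.5191 -0.0783  0.091 ]
 [ 0.5782 -0.1217  0.091 ]] [[ 77.9806 547.5267]
 [-81.42    50.0579]
 [-28.5183 -20.8181]
 [ 24.3793 -71.6655]]
vial top [[ 0.6341 -0.0813  0.125 ]] [[ 85.1516 -39.0175]]
vial scene [[ 0.6354 -0.0794  0.125 ]] [[ 86.6887 -37.3178]]
valve [[153.7495  -0.1825]]
```

```bash
cat >> h.py <<'E'
def rel(x,y,z):
    "mm in tool axes to chamber-local x,y (mm), world z (mm); plus state in local"
    from rig import get_state
    from scipy.spatial.transform import Rotation as Ro
    P=np.load('pose.npz');s=get_state();p=s['eef_pos'];q=Ro.from_quat(s['eef_rot'])
    w=np.r_[P['o']+P['R']@[x/1e3,y/1e3],z/1e3]
    ya=q.as_matrix()[:,1];yaw=np.degrees(np.arctan2(ya[1],ya[0])-P['th'])
    print('t',s['clock'],'loc',((p[:2]-P['o'])@P['R']*1e3).round(1),'z',p[2].round(4),'tool-y yaw vs chamber x',yaw.round(2),'tilt',q.as_matrix()[2].round(4),'grip',s['grip_width'],'F',np.round(s['wrist_force'],1))
    print('slide',(q.inv().apply(w-p)*1e3).round(1))
E
python3 -m crank '{"delta_rot":[[0,0,6],[0,0,6],[0,0,6],[0,0,6],[0,0,6],[0,0,6],[0,0,6],[0,0,6],[0,0,6],[0,0,7]],"slide":[[0,0,0],[0,0,0],[0,0,0],[0,0,0],[0,0,0],[0,0,0],[0,0,0],[0,0,0],[0,0,0],[0,0,0]],"fingers":[-0.57,-0.57,-0.57,-0.57,-0.57,-0.57,-0.57,-0.57,-0.57,-0.57]}'
python3 -c "
from h import *
rel(-84,96,200)"
```

```text
clock: 1.63
eef_pos: [0.2477, 0.6279, 0.2055]
eef_rot: [0.661, 0.75, -0.0, -0.0]
wrist_force: [-0.2, -1.4, -0.1]
grip_width: 0.0307
finger_force: 0.0
t 1.6333 loc [-204.6  714.9] z 0.2055 tool-y yaw vs chamber x -0.37 tilt [ 0.e+00 -1.e-04 -1.e+00] grip 0.03069104768302631 F [-0.2 -1.4 -0.1]
slide [-618.1  124.6    5.5]
```

```bash
python3 -m crank '{"delta_rot":[[0,0,0],[0,0,0],[0,0,0],[0,0,0],[0,0,0],[0,0,0],[0,0,0],[0,0,0],[0,0,0],[0,0,0]],"slide":[[-30,6,0],[-30,6,0],[-30,6,0],[-30,6,0],[-30,6,0],[-30,6,0],[-30,6,0],[-30,6,0],[-30,6,0],[-30,6,0]],"fingers":[-0.57,-0.57,-0.57,-0.57,-0.57,-0.57,-0.57,-0.57,-0.57,-0.57]}'
python3 -m crank '{"delta_rot":[[0,0,0],[0,0,0],[0,0,0],[0,0,0],[0,0,0],[0,0,0],[0,0,0],[0,0,0],[0,0,0],[0,0,0]],"slide":[[-30,6,0],[-30,6,0],[-30,6,0],[-30,6,0],[-30,6,0],[-30,6,0],[-30,6,0],[-30,6,0],[-30,6,0],[-20,5,0]],"fingers":[-0.57,-0.57,-0.57,-0.57,-0.57,-0.57,-0.57,-0.57,-0.57,-0.57]}'
python3 -c "
from h import *
rel(-84,96,200)"
```

```text
clock: 2.47
eef_pos: [0.3465, 0.3368, 0.2056]
eef_rot: [0.66, 0.752, 0.0, -0.0]
wrist_force: [1.2, -0.2, 0.2]
grip_width: 0.0204
finger_force: 0.0
clock: 3.3
eef_pos: [0.4429, 0.0557, 0.2058]
eef_rot: [0.66, 0.751, 0.0, 0.0]
wrist_force: [-1.0, 1.7, 0.3]
grip_width: 0.0202
finger_force: 0.0
t 3.3 loc [-86.4 122. ] z 0.2058 tool-y yaw vs chamber x -0.2 tilt [ 5.e-04  8.e-04 -1.e+00] grip 0.020187884275700767 F [-1.   1.7  0.3]
slide [-26.    2.5   5.8]
```

```bash
python3 - <<'E'
from rig import *
from h import *
from scipy.spatial.transform import Rotation as Ro
np.set_printoptions(precision=4,suppress=True)
s=get_state();c=camera('wrist');cv2.imwrite('pics/w1.png',c['pixels'][:,:,::-1])
Q=Ro.from_quat(s['eef_rot']).as_matrix();M=np.array(c['mount'])
R=(Q@M[:3,:3]).T;C=Q@M[:3,3]+s['eef_pos']
d=dict(K=c['K'],dist=c['dist'],R=R,t=-R@C)
P=np.load('pose.npz')
for ce,a in orange(c,100):
    w=toplane(d,[ce],.093)[0]; u,v=int(ce[0]),int(ce[1]);z=c['depth'][v,u]
    p=cv2.undistortPoints(ce.reshape(1,1,2),c['K'],np.array(c['dist'])).ravel()
    X=R.T@(np.r_[p,1]*z)+C
    print(ce,a,((w[:2]-P['o'])@P['R']*1e3).round(1),'depth pt z',X[2])
E
```

```text
[345.9906  94.3538] 212 [-68.3 222.4] depth pt z 0.003160414790423449
[428.7841 119.5639] 227 [ 12.3 199.4] depth pt z 0.0031228071951271974
[329.1398 255.2826] 644 [-84.6  54.9] depth pt z 0.09211853365684691
```

View pics/w1.png

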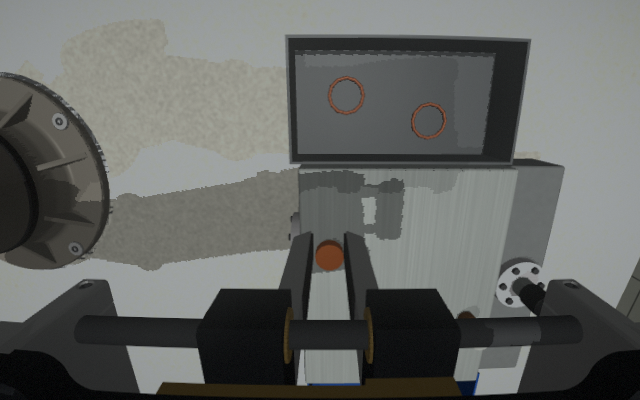

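The wrist view shows cap C at px (329,255), midway between the fingers, and gives local (-84.6, 54.9), which agrees with the other cameras. I'll descend behind it.

```bash
python3 -m crank '{"delta_rot":[[0,0,0],[0,0,0],[0,0,0],[0,0,0],[0,0,0],[0,0,0],[0,0,0],[0,0,0]],"slide":[[-22,2,0],[0,0,30],[0,0,30],[0,0,30],[0,0,20],[0,0,5],[0,0,4],[0,0,0]],"fingers":[-0.57,-0.57,-0.57,-0.57,-0.57,-0.57,-0.57,-0.57]}'
python3 -c "
from h import *
rel(-84,-160,86)"
```

```text
clock: 4.02
eef_pos: [0.4475, 0.0367, 0.0868]
eef_rot: [0.66, 0.752, -0.0, 0.0]
wrist_force: [0.2, -0.4, -0.2]
grip_width: 0.0201
finger_force: 0.0
t 4.0167 loc [-84.4 102.6] z 0.0868 tool-y yaw vs chamber x -0.11 tilt [-1.e-04 -0.e+00 -1.e+00] grip 0.020096050787355196 F [ 0.2 -0.4 -0.2]
slide [-262.6    0.9    0.8]
```

```bash
Z='see'; python3 -m crank '{"delta_rot":[[0,0,0],[0,0,0],[0,0,0],[0,0,0],[0,0,0],[0,0,0],[0,0,0],[0,0,0],[0,0,0],[0,0,0]],"slide":[[-8,0,0],[-8,0,0],[-8,0,0],[-8,0,0],[-8,0,0],[-8,0,0],[-8,0,0],[-8,0,0],[-8,0,0],[-8,0,0]],"fingers":[-0.57,-0.57,-0.57,-0.57,-0.57,-0.57,-0.57,-0.57,-0.57,-0.57]}'
python3 - <<'E'
from rig import *
from h import *
P=np.load('pose.npz');rel(-84,-160,86)
c=camera('top')
for ce,a in orange(c,10):print(ce,a,((toplane(c,[ce],.093)[0][:2]-P['o'])@P['R']*1e3).round(1))
cv2.imwrite('pics/t2.png',cv2.resize(c['pixels'][100:300,210:450,::-1],None,fx=3,fy=3))
E
```

```text
clock: 4.85
eef_pos: [0.4577, -0.0434, 0.0865]
eef_rot: [0.66, 0.752, -0.0, -0.0]
wrist_force: [-0.7, 1.0, -0.0]
grip_width: 0.0198
finger_force: 0.2
t 4.85 loc [-84.8  21.8] z 0.0865 tool-y yaw vs chamber x -0.11 tilt [-1.e-04 -1.e-04 -1.e+00] grip 0.019795960412791403 F [-0.7  1.  -0. ]
slide [-181.8    1.1    0.5]
[363.34090909 194.86363636] 44 [ 18.6 -70.1]
[195.66972477 204.48623853] 109 [ 72.4 533.6]
[613.69153122 340.68366125] 5845 [-639.2 -889.5]
```

View pics/t2.png

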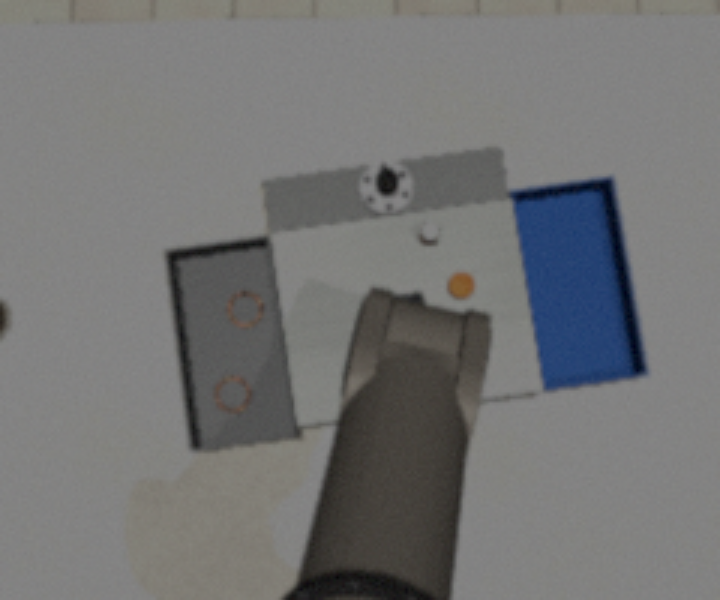

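The arm hides caps C and B from the top; a finger force of 0.2 N suggests contact. I'll continue the push, slower at the edge.

```bash
python3 -m crank '{"delta_rot":[[0,0,0],[0,0,0],[0,0,0],[0,0,0],[0,0,0],[0,0,0],[0,0,0],[0,0,0],[0,0,0],[0,0,0]],"slide":[[-10,0,0],[-10,0,0],[-10,0,0],[-10,0,0],[-10,0,0],[-10,0,0],[-10,0,0],[-10,0,0],[-10,0,0],[-10,0,0]],"fingers":[-0.57,-0.57,-0.57,-0.57,-0.57,-0.57,-0.57,-0.57,-0.57,-0.57]}'
python3 - <<'E'
from rig import *
from h import *
P=np.load('pose.npz');rel(-84,-160,86)
c=camera('scene')
for ce,a in orange(c,10):print(ce,a,((toplane(c,[ce],.091)[0][:2]-P['o'])@P['R']*1e3).round(1))
cv2.imwrite('pics/s2.png',cv2.resize(c['pixels'][100:330,190:430,::-1],None,fx=2.5,fy=2.5))
E
```

```text
clock: 5.73
eef_pos: [0.4707, -0.1427, 0.0865]
eef_rot: [0.66, 0.752, -0.0, -0.0]
wrist_force: [-0.3, 0.8, 0.1]
grip_width: 0.0199
finger_force: 0.1
t 5.7333 loc [-84.9 -78.4] z 0.0865 tool-y yaw vs chamber x -0.1 tilt [-0.e+00 -1.e-04 -1.e+00] grip 0.019892739227517355 F [-0.3  0.8  0.1]
slide [-81.6   1.1   0.5]
[422.32402235 143.18994413] 179 [ 78.4 546.5]
[292.3125 211.5625] 80 [-28.8 -20.2]
[260.72093023 217.94186047] 86 [ -80.3 -100.9]
[293.81318681 228.84615385] 91 [ 24.  -71.3]
```

View pics/s2.png

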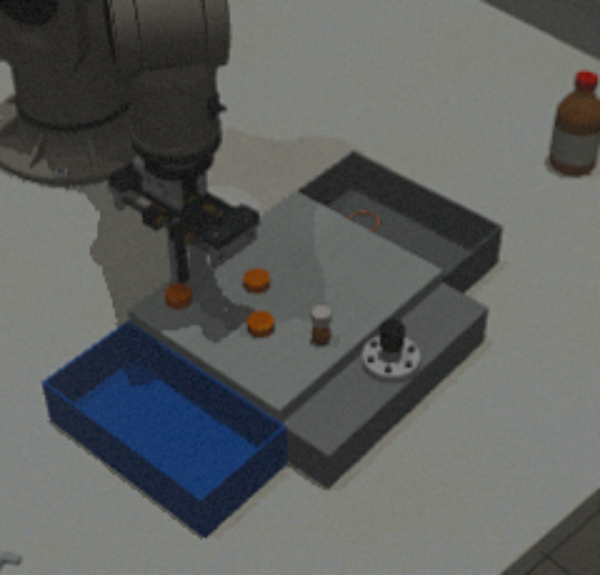

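Cap C, at crop px (178,294), rides squarely ahead of the fingers, with the other two caps and the vial undisturbed. Now over the edge slowly.

```bash
python3 -m crank '{"delta_rot":[[0,0,0],[0,0,0],[0,0,0],[0,0,0],[0,0,0],[0,0,0],[0,0,0],[0,0,0],[0,0,0],[0,0,0]],"slide":[[-8,0,0],[-8,0,0],[-8,0,0],[-6,0,0],[-5,0,0],[-5,0,0],[-5,0,0],[-5,0,0],[-5,0,0],[-5,0,0]],"fingers":[-0.57,-0.57,-0.57,-0.57,-0.57,-0.57,-0.57,-0.57,-0.57,-0.57]}'
python3 -m crank '{"delta_rot":[[0,0,0],[0,0,0],[0,0,0],[0,0,0]],"slide":[[-5,0,0],[-5,0,0],[-5,0,0],[0,0,0]],"fingers":[-0.57,-0.57,-0.57,-0.57]}'
cat > look.py <<'E'
from rig import *
from h import *
import sys
P=np.load('pose.npz')
c=camera('scene')
for ce,a in orange(c,10):print(ce,a,'on top:',((toplane(c,[ce],.091)[0][:2]-P['o'])@P['R']*1e3).round(1),'in bin:',((toplane(c,[ce],.012)[0][:2]-P['o'])@P['R']*1e3).round(1))
cv2.imwrite(sys.argv[1],cv2.resize(c['pixels'][100:330,190:430,::-1],None,fx=2.5,fy=2.5))
rel(*map(float,sys.argv[2:5]))
E
python3 look.py pics/s3.png -31 35 86
```

```text
clock: 6.62
eef_pos: [0.4785, -0.2016, 0.0865]
eef_rot: [0.66, 0.752, -0.0, -0.0]
wrist_force: [-0.4, 0.3, 0.0]
grip_width: 0.0204
finger_force: 0.0
clock: 6.95
eef_pos: [0.4804, -0.2172, 0.0866]
eef_rot: [0.66, 0.751, -0.0, 0.0]
wrist_force: [0.2, -0.4, 0.9]
grip_width: 0.0202
finger_force: 0.0
[422.26436782 143.20114943] 174 on top: [ 78.3 546.3] in bin: [ 26.9 654.7]
[292.375  211.5625] 80 on top: [-28.6 -20.1] in bin: [-88.7  41.7]
[293.79310345 228.87356322] 87 on top: [ 24.1 -71.4] in bin: [-31.7 -13.8]
[239.44827586 252.28735632] 87 on top: [ -26.9 -234.4] in bin: [ -86.9 -190.2]
t 7.0 loc [ -85.1 -152.9] z 0.0865 tool-y yaw vs chamber x -0.14 tilt [-3.e-04 -1.e-04 -1.e+00] grip 0.019813591011463506 F [ 1.2  0.2 -0.1]
slide [188.   53.7   0.4]
```

Cap C lies in the blue bin at local (-87,-190). Next, cap B.

```bash
python3 -m crank '{"delta_rot":[[0,0,0],[0,0,0],[0,0,0],[0,0,0],[0,0,0],[0,0,0],[0,0,0],[0,0,0],[0,0,0],[0,0,0]],"slide":[[0,0,-30],[0,0,-30],[31,9,0],[31,9,0],[31,9,0],[31,9,0],[31,9,0],[33,9,0],[0,0,0],[0,0,0]],"fingers":[-0.57,-0.57,-0.57,-0.57,-0.57,-0.57,-0.57,-0.57,-0.57,-0.57]}'
python3 -c "
from h import *
rel(-31,30,86)"
```

```text
clock: 7.83
eef_pos: [0.5095, -0.0206, 0.1464]
eef_rot: [0.658, 0.753, -0.0, -0.0]
wrist_force: [-0.5, -0.3, -0.0]
grip_width: 0.0201
finger_force: 0.0
t 7.8333 loc [-30.4  37.6] z 0.1464 tool-y yaw vs chamber x 0.13 tilt [ 2.e-04 -2.e-04 -1.e+00] grip 0.02007378027884495 F [-0.5 -0.3 -0. ]
slide [-7.6 -0.6 60.4]
```

```bash
python3 -m crank '{"delta_rot":[[0,0,0],[0,0,0],[0,0,0],[0,0,0],[0,0,0]],"slide":[[0,-1,30],[0,0,20],[0,0,6],[0,0,4],[0,0,0]],"fingers":[-0.57,-0.57,-0.57,-0.57,-0.57]}'
python3 -m crank '{"delta_rot":[[0,0,0],[0,0,0],[0,0,0],[0,0,0],[0,0,0],[0,0,0],[0,0,0],[0,0,0],[0,0,0],[0,0,0]],"slide":[[-8,0,0],[-8,0,0],[-8,0,0],[-10,0,0],[-10,0,0],[-10,0,0],[-10,0,0],[-10,0,0],[-10,0,0],[-10,0,0]],"fingers":[-0.57,-0.57,-0.57,-0.57,-0.57,-0.57,-0.57,-0.57,-0.57,-0.57]}'
python3 look.py pics/s4.png -31 -153 86
```

```text
clock: 8.25
eef_pos: [0.5083, -0.0237, 0.0864]
eef_rot: [0.66, 0.751, -0.0, -0.0]
wrist_force: [0.2, 0.1, 0.6]
grip_width: 0.0205
finger_force: 0.0
clock: 9.08
eef_pos: [0.5207, -0.1171, 0.0864]
eef_rot: [0.66, 0.752, -0.0, -0.0]
wrist_force: [0.5, 0.3, 1.0]
grip_width: 0.0201
finger_force: 0.1
[422.3021978  142.90659341] 182 on top: [ 77.4 548. ] in bin: [ 26.  656.6]
[278.24175824 222.53846154] 91 on top: [-27.8 -81.5] in bin: [-87.9 -24.7]
[293.71910112 229.16853933] 89 on top: [ 24.7 -72.5] in bin: [-31.  -14.9]
[318.09090909 233.09090909] 11 on top: [ 87.9 -39.2] in bin: [37.3 21.1]
[239.36781609 252.32183908] 87 on top: [ -27.  -234.6] in bin: [ -86.9 -190.4]
t 9.1333 loc [-32.  -61.4] z 0.0867 tool-y yaw vs chamber x -0.2 tilt [-1.e-03  3.e-04 -1.e+00] grip 0.020039840096791304 F [-0.5 -1.8  0.1]
slide [-91.6   1.4   0.8]
```

```bash
python3 -m crank '{"delta_rot":[[0,0,0],[0,0,0],[0,0,0],[0,0,0],[0,0,0],[0,0,0],[0,0,0],[0,0,0],[0,0,0],[0,0,0]],"slide":[[-9,0,0],[-9,0,0],[-9,0,0],[-9,0,0],[-8,0,0],[-6,0,0],[-5,0,0],[-5,0,0],[-5,0,0],[-5,0,0]],"fingers":[-0.57,-0.57,-0.57,-0.57,-0.57,-0.57,-0.57,-0.57,-0.57,-0.57]}'
python3 -m crank '{"delta_rot":[[0,0,0],[0,0,0],[0,0,0],[0,0,0],[0,0,0]],"slide":[[-5,0,0],[-5,0,0],[-5,0,0],[-5,0,0],[0,0,0]],"fingers":[-0.57,-0.57,-0.57,-0.57,-0.57]}'
python3 look.py pics/s5.png 21 -25 86
```

```text
clock: 9.97
eef_pos: [0.5299, -0.1856, 0.0865]
eef_rot: [0.659, 0.752, 0.0, -0.0]
wrist_force: [0.4, 0.5, -0.3]
grip_width: 0.0205
finger_force: 0.1
clock: 10.38
eef_pos: [0.5324, -0.2064, 0.0866]
eef_rot: [0.66, 0.751, -0.0, 0.0]
wrist_force: [-0.4, 1.0, 1.3]
grip_width: 0.0203
finger_force: 0.0
[422.21511628 143.21511628] 172 on top: [ 78.2 546.1] in bin: [ 26.8 654.5]
[293.71264368 228.97701149] 87 on top: [ 24.2 -71.9] in bin: [-31.6 -14.3]
[239.45882353 252.29411765] 85 on top: [ -26.9 -234.4] in bin: [ -86.8 -190.2]
[250.78021978 263.14285714] 91 on top: [  24.8 -241.5] in bin: [ -30.9 -197.8]
t 10.4333 loc [ -32.2 -149. ] z 0.0865 tool-y yaw vs chamber x -0.14 tilt [-2.e-04 -1.e-04 -1.e+00] grip 0.020436562117774223 F [-0.3  0.1  0.1]
slide [124.2  52.9   0.4]
```

Cap B is in the bin. Now cap A, keeping the fingers' outer edge about 30 mm from the vial.

```bash
python3 -m crank '{"delta_rot":[[0,0,0],[0,0,0],[0,0,0],[0,0,0],[0,0,0],[0,0,0],[0,0,0],[0,0,0]],"slide":[[0,0,-30],[0,0,-30],[31,13,0],[31,13,0],[31,13,0],[31,14,0],[0,0,0],[0,0,0]],"fingers":[-0.57,-0.57,-0.57,-0.57,-0.57,-0.57,-0.57,-0.57]}'
python3 look.py pics/s6.png 21 -25 86
```

```text
clock: 11.1
eef_pos: [0.5692, -0.073, 0.1463]
eef_rot: [0.658, 0.753, -0.0, -0.0]
wrist_force: [-0.4, -0.8, 0.2]
grip_width: 0.0199
finger_force: 0.0
[422.28977273 143.14204545] 176 on top: [ 78.1 546.7] in bin: [ 26.8 655.1]
[293.61538462 229.08791209] 91 on top: [ 24.3 -72.4] in bin: [-31.5 -14.9]
[239.47191011 252.37078652] 89 on top: [ -26.6 -234.6] in bin: [ -86.6 -190.4]
[250.58426966 263.17977528] 89 on top: [  24.5 -241.9] in bin: [ -31.2 -198.3]
t 11.15 loc [ 21.2 -23.9] z 0.1464 tool-y yaw vs chamber x -0.01 tilt [-1.e-04 -4.e-04 -1.e+00] grip 0.020381757671626904 F [ 0.4 -0.3  0.3]
slide [-1.  -0.2 60.4]
```

View pics/s6.png

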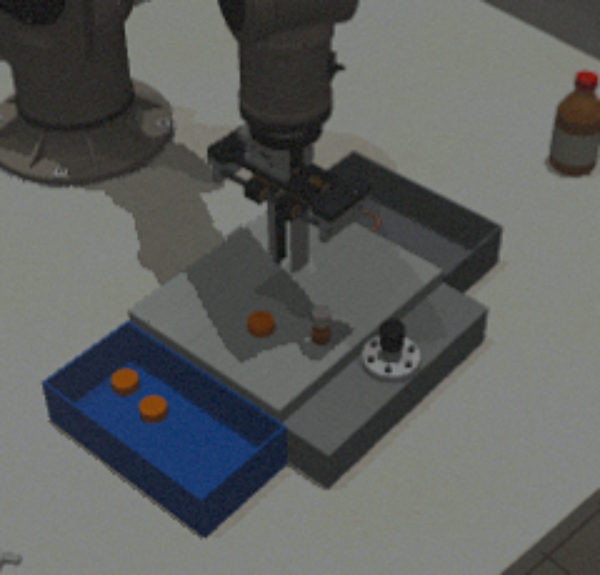

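Two caps are in the blue bin (px (125,380), (153,407)). Cap A at (261,323) is ahead of the fingers, and the vial stands at (320,325). Descend and push.

```bash
python3 -m crank '{"delta_rot":[[0,0,0],[0,0,0],[0,0,0],[0,0,0],[0,0,0]],"slide":[[0,0,30],[0,0,20],[0,0,6],[0,0,4],[0,0,0]],"fingers":[-0.57,-0.57,-0.57,-0.57,-0.57]}'
python3 -m crank '{"delta_rot":[[0,0,0],[0,0,0],[0,0,0],[0,0,0],[0,0,0],[0,0,0],[0,0,0],[0,0,0],[0,0,0],[0,0,0]],"slide":[[-8,0,0],[-8,0,0],[-8,0,0],[-8,0,0],[-8,0,0],[-8,0,0],[-8,0,0],[-8,0,0],[-8,0,0],[-8,0,0]],"fingers":[-0.57,-0.57,-0.57,-0.57,-0.57,-0.57,-0.57,-0.57,-0.57,-0.57]}'
python3 look.py pics/s7.png 21 -153 86
```

```text
clock: 11.57
eef_pos: [0.5686, -0.0764, 0.0865]
eef_rot: [0.66, 0.751, -0.0, -0.0]
wrist_force: [0.2, -0.2, 0.6]
grip_width: 0.0204
finger_force: 0.0
clock: 12.4
eef_pos: [0.5793, -0.1555, 0.0865]
eef_rot: [0.66, 0.752, -0.0, -0.0]
wrist_force: [0.7, -0.7, 0.8]
grip_width: 0.0199
finger_force: 0.1
[422.32777778 143.15      ] 180 on top: [ 78.3 546.7] in bin: [ 26.9 655.2]
[318.1 233. ] 10 on top: [ 87.7 -38.9] in bin: [37.1 21.4]
[280.54081633 239.7244898 ] 98 on top: [  25.1 -127.3] in bin: [-30.6 -74.3]
[239.43333333 252.32222222] 90 on top: [ -26.8 -234.5] in bin: [ -86.8 -190.3]
[250.79569892 263.17204301] 93 on top: [  24.9 -241.5] in bin: [ -30.8 -197.9]
t 12.45 loc [  20.8 -107.1] z 0.0866 tool-y yaw vs chamber x -0.18 tilt [-1.e-03  1.e-04 -1.e+00] grip 0.02061962635144852 F [-0.5 -2.3  1. ]
slide [-45.9   0.4   0.7]
```

```bash
python3 -m crank '{"delta_rot":[[0,0,0],[0,0,0],[0,0,0],[0,0,0],[0,0,0],[0,0,0],[0,0,0],[0,0,0],[0,0,0],[0,0,0]],"slide":[[-5,0,0],[-5,0,0],[-5,0,0],[-5,0,0],[-5,0,0],[-5,0,0],[-5,0,0],[-5,0,0],[-4,0,0],[0,0,0]],"fingers":[-0.57,-0.57,-0.57,-0.57,-0.57,-0.57,-0.57,-0.57,-0.57,-0.57]}'
python3 -m crank '{"delta_rot":[[0,0,0],[0,0,0],[0,0,0],[0,0,0],[0,0,0],[0,0,0]],"slide":[[0,0,-30],[0,0,-30],[0,0,-30],[0,0,0],[0,0,0],[0,0,0]],"fingers":[-0.57,-0.57,-0.57,-0.57,-0.57,-0.57]}'
python3 look.py pics/s8.png 21 -153 86
```

```text
clock: 13.28
eef_pos: [0.5849, -0.1994, 0.0866]
eef_rot: [0.66, 0.751, -0.0, 0.0]
wrist_force: [-0.3, -0.6, -0.1]
grip_width: 0.0198
finger_force: 0.0
clock: 13.78
eef_pos: [0.5848, -0.1978, 0.1761]
eef_rot: [0.659, 0.752, 0.0, -0.0]
wrist_force: [0.3, -0.0, 0.4]
grip_width: 0.0202
finger_force: 0.0
[422.34269663 143.15730337] 178 on top: [ 78.3 546.7] in bin: [ 27.  655.2]
[239.42391304 252.14130435] 92 on top: [ -27.3 -234.1] in bin: [ -87.4 -189.8]
[250.68131868 263.20879121] 91 on top: [  24.8 -241.8] in bin: [ -30.9 -198.2]
[265.44329897 271.98969072] 97 on top: [  76.  -237.8] in bin: [  24.5 -193.9]
t 13.8333 loc [  20.6 -148. ] z 0.1756 tool-y yaw vs chamber x -0.08 tilt [ 5.0e-04 -1.1e-03 -1.0e+00] grip 0.020356661642689827 F [-1.2 -0.6 -0.6]
slide [-5.1  0.5 89.6]
```

View pics/s8.png

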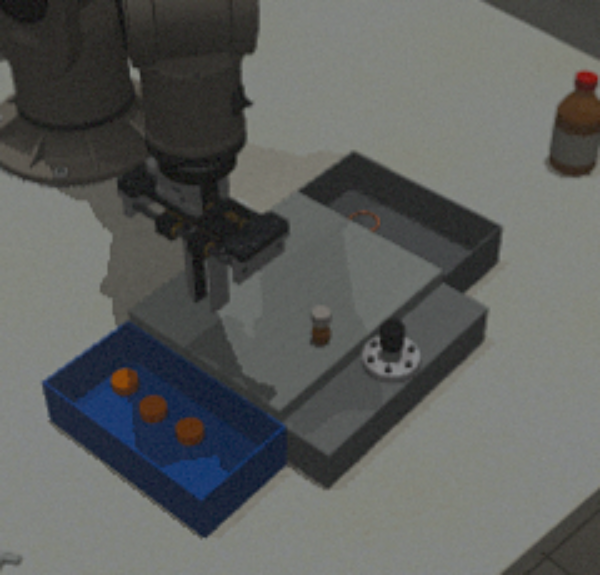

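All three caps lie in the blue bin (px (125,380), (153,408), (190,431)), the vial stands untouched at (320,325), and the gripper is clear.

```bash
python3 -c "
from rig import *
print(hand_in())"
```

```text
the job is handed in; nothing more can be done
None
```

All three caps were swept over the edge into the blue bin, the vial, bottle and wrench were left alone, and the job was handed in at about 14 s of the 58 s allowed; `hand_in()` returned no verdict.

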